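Set up for decanting: right the fallen bottle and hold the funnel over it

ROBOT

A 6-joint arm with a two-finger parallel gripper is mounted at the origin on the work surface. World frame = base frame: x ahead of the robot, y to its left, z up, the work surface at z = 0. Lengths are in m, angles in rad, forces in N, time in s.
With the tool pointing down it reaches from about 0.35 to 0.85 m from the base axis. Payload 8.1 kg.
Tool frame: the origin (TCP) lies between the finger pads; the fingertips stand 14 mm ahead of it and the grasp point (between the pads) lies 5 mm behind it; z points along the fingers, y is the line along which they close (so a half turn about z gives the same grasp; the last joint's range is limited). The gripper opens to 93 mm and grips with 3 to 60 N. Pads are 15 mm wide; open, the fingers measure 128 mm over their backs; the gripper's body (75 mm by 188 mm) begins 65 mm behind the grasp point.
Start: joints at [1.087, 0.13, 1.488, -0, 1.523, -0.085], TCP at [0.233, 0.553, 0.233] pointing down, gripper open.
Joint ranges: [-2.96, 2.96], [-0.89, 2.26], [0.02, 2.5], [-1.34, 4.48], [0, 2.73], [-2.66, 2.66]. Speed limits (rad/s): [2.39, 2.39, 2.79, 3.14, 3.14, 3.14].

INTERFACE

Orientations are given as a rotation vector (axis times angle).
In Python, from plant import robot gives the robot as it stands.
- The arm moves only by the tool arm_command, never from a script. Its argument "targets" is a list of rows, each an object of numbers: "x", "y", "z": the shift along the world's x, y, z in units of 500 mm (1.0 is 500 mm); "rx", "ry", "rz": the turn, a rotation vector about the world's x, y, z in units of 2 rad (1.0 is 2 rad); "claw": the closure in counts, from 0 (fully open) to 255 (shut). In form: [{"x": .., "y": .., "z": .., "rx": .., "ry": .., "rz": .., "claw": ..}, ...]. A call has 1 to 10 rows; each row is the pose to reach, as a shift and turn from the pose commanded when the call began; what a row does not reach only later rows make up. A row lasts 1/12 s, in which the tool goes at most 41.7 mm and 7.16 degrees, less where a joint would pass 70% of its speed; a pose out of reach is approached as far as the arm can. A call with a number of a shift or a turn outside -1 to 1 is refused whole. A call with a gripper value outside its range is refused whole. The fingers move at their own pace and stop on an object; "squeeze" is the grip in N (left out, the last holds). Time passes only in rows, so rows that repeat a pose let the fingers close. It gives the time, the measured TCP pose, the force, the opening and the grip force at its end, in the units of the state.
- robot.read_state(): the state, without advancing time (a new reading comes with each control period).
- robot.read_camera(name): name is "scene" or "top" or "wrist"; returns (picture, depth): 384x512x3 uint8, red, green, blue; 384x512 float32, m along the optical axis (not along the pixel's ray), 0 where there is no reading.
- robot.get_calibration(name): a dict with "intrinsics" (3x3 intrinsics, pixels), "origin" and "orientation" of the camera in the world. Camera axes: x right, y up, looking along -z (the intrinsics and any distortion apply to the point x, -y, -z); pixel columns grow to the right and rows downward; lengths in m; the calibration is good to about 2 mm. The wrist camera is an equidistant fisheye: a pixel r from the principal point sees the ray r / f radians off the axis. A picture is of the moment at which its call begins: read the wrist's pose just before it. get_calibration takes no time and is no camera call; for the wrist camera it gives the pose at the moment of the call.
- robot.close_job(): hands the job in; it is judged then, once.
The state is a dict: "t": time; "q": joint angles; "dq": joint speeds; "joint_torque": joint torques, N m; "tool_pos": TCP position; "orientation": TCP orientation; "force": force on the tool from outside, world axes, zero at the start; "wrist_torque": the same for the moment, N m; "opening": finger opening in m; "gripper_force": force on a finger pad.
Only numpy, scipy, OpenCV 4.12 (cv2) and the standard library are available. Lean on these libraries where they do the work, as an engineer would, in place of code of your own. Each camera call takes 0.05 s, during which the arm holds its last target. There are 200 camera calls.

TASK

The empty, open bottle has fallen over in its tray: stand it back up on its base in the lane, between its two capped neighbours, and let go of it. Then lift the orange funnel by its handle out of the drip can, bring it across clear of the other bottles and hold it upright with the spout centred over the empty bottle's mouth and about one centimetre above the rim, touching nothing, so that air can escape while I pour; finish while still holding it there. Leave the capped bottles, the brush pot, the tube offcut and the drip can standing where they are.

Things in the scene. Friction and masses are not known exactly. Their poses are not given: they have to be found in the camera images.
- tray: Fixed one-lane wooden bottle tray, 92 x 480 mm outside. Origin: centre of its underside, on the bench; its y axis runs along the lane, z up. The lane's floor is 6 mm above the origin, 72 mm wide and 450 mm long; the side lips are 10 mm thick and end 14 mm above the bench, the end blocks 45 mm.
- bottle_mid (a point): The empty open amber glass bottle (0.11 to 0.22 kg), a loose thing; this point lies on its axis half-way up, 55 mm from its base. Its z axis runs from the base to the mouth. Total height 110 mm: base 60 mm and body 64 mm in diameter up to 72 mm, shoulder to 90 mm, neck 46 mm in diameter from there to the mouth, whose opening is 40 mm wide. At the start it lies on its side along the lane with its mouth towards the tray's +y, with at least 55 mm of free lane at each end.
- bottle_mouth (a point): Centre of the empty bottle's mouth, in the plane of its rim; axes as those of bottle_mid.
- full_blue: Full capped amber bottle with blue label and black cap, 64 mm in diameter, 119 mm high, loose, standing near one end of the lane. Origin: centre of its base, z up.
- full_yellow: Full capped amber bottle with yellow label and white cap, 64 mm in diameter, 119 mm high, loose, standing near the other end of the lane. Origin: centre of its base, z up.
- drip_can: Open steel can, 80 mm in diameter, 100 mm high, loose, standing on the bench beyond one end of the tray; the funnel is parked in it. Origin: centre of its base, z up.
- spout_tip (a point): Lower end of the orange plastic funnel's spout, on the funnel's axis; z runs up along that axis, x towards the handle. The funnel (90 g, loose) is 125 mm high; the spout is 16 mm in diameter at the tip and 22 mm at 45 mm above it, then a cone widens to 104 mm at 95 mm, and the collar to 106 mm at the top. At the start it hangs in the drip can: four small ribs under the cone sit on the can's rim, the tip hangs 78 mm below that rim.
- funnel_handle (a point): Middle of the upright grip of the funnel's handle loop, 78 mm from the funnel's axis along its x and 105 mm above the spout tip; axes as those of spout_tip. The grip is 10 mm thick (along y), 12 mm deep (along x) and runs from 20 mm below this point to 20 mm above it, level with the funnel's top edge; its inner side is 19 mm clear of the collar.
- brush_pot: White ceramic pot, 80 mm in diameter, 90 mm high, with four brushes that reach up to 200 mm, loose, standing on the bench beyond the other end of the tray. Origin: centre of its base.
- tube_offcut: Aluminium tube 24 mm in diameter and 200 mm long with a dark coupler on it (up to 53 mm high), loose, lying on the bench beyond the tray's far side. Origin: on the bench below the tube's middle; the tube runs along its y.
Things that resemble listed ones, but are neither listed nor needed, are in the scene too. What is shaped like the part that bears bottle_mid but purple or red is not meant.

How it is judged:
On the way, in this order (a step that is already met when the one before it is completed fails the run):
1. The empty bottle stands upright in the lane between its neighbours, released and at rest (angle between bottle_mid's own z axis and vertical below 0.08 rad and z of bottle_mid in the frame of tray between 0.055 and 0.068 m and x of bottle_mid in the frame of tray between -0.012 and 0.012 m and y of bottle_mid in the frame of tray between -0.14 and 0.14 m and linear speed of bottle below 0.02 m/s and contact force between bottle and the fingers below 0.1 N), for 0.3 s.
2. The funnel is in the gripper, lifted clear of its drip can (height (world z) of spout_tip above 0.105 m and contact force between funnel and the fingers above 0.5 N and contact force between funnel and drip_can below 0.05 N), for 0.1 s.
At the end, for the whole second after the job is handed in: Bottle released, upright within 5 degrees on the lane's floor between its neighbours. Funnel held by its handle by fingers alone, still, upright within 8 degrees, spout tip 3 to 20 mm above the mouth and within 10 mm of its centre. Others within 30 mm, drip can 40 mm, upright (all of step 1 and horizontal distance between spout_tip and bottle_mouth below 0.01 m and z of spout_tip in the frame of bottle_mouth between 0.003 and 0.02 m and angle between funnel_handle's own z axis and vertical below 0.14 rad and linear speed of funnel below 0.02 m/s and distance between the grasp point and funnel_handle below 0.035 m and contact force between funnel and the fingers above 0.5 N and contact force between funnel and bottle below 0.05 N and contact force between funnel and tray below 0.05 N and contact force between funnel and drip_can below 0.05 N and contact force between funnel and full_blue below 0.05 N and contact force between funnel and full_yellow below 0.05 N and contact force between funnel and brush_pot below 0.05 N and contact force between funnel and tube_offcut below 0.05 N and distance of drip_can from where it was at the start of the episode below 0.04 m and angle between each of drip_can, full_blue, full_yellow, brush_pot's own z axis and vertical below 0.1 rad and distance of each of full_blue, full_yellow, brush_pot, tube_offcut from where it was at the start of the episode below 0.03 m); the arm keeps its last pose, push and grip.
It fails at once if A capped bottle, the brush pot or the tube offcut is moved by more than 30 mm, or a bottle or the pot is tipped (distance of any of full_blue, full_yellow, brush_pot, tube_offcut from where it was at the start of the episode above 0.03 m or angle between any of full_blue, full_yellow, brush_pot's own z axis and vertical above 0.35 rad).
It fails at once if The drip can is knocked over or moved by more than 40 mm (distance of drip_can from where it was at the start of the episode above 0.04 m or angle between drip_can's own z axis and vertical above 0.35 rad).
It also fails if it takes over 67 s, if anything falls off the work surface, if the arm or the gripper's body presses on something with over 40 N, if the wrist force passes 120 N, or if a joint passes its speed limit or range.

## Working session

There is one attempt and no reset: what is moved stays moved. The work goes in short steps, Python scripts to look and compute and a tool call to move; the robot and the scene stay as the last step left them, time stands still between calls to the robot, and variables do not carry over. Pictures are saved under pics/ and viewed, at most 13 in all, crops included, and the job is handed in when it is done.

Besides the shell and the picture viewer there is one more tool, called after "Call:" as name(argument=value, ...), one argument or row to a line, values as JSON. arm_command: Moves the arm, as the interface text tells. Shifts and turns lie within -1 to 1; 1 stands for 500 mm of shift or 2 rad of turn. Its arguments: {"type":"object","properties":{"targets":{"type":"array","items":{"type":"object","properties":{"x":{"type":"number","minimum":-1,"maximum":1},"y":{"type":"number","minimum":-1,"maximum":1},"z":{"type":"number","minimum":-1,"maximum":1},"rx":{"type":"number","minimum":-1,"maximum":1},"ry":{"type":"number","minimum":-1,"maximum":1},"rz":{"type":"number","minimum":-1,"maximum":1},"claw":{"type":"number"}}}},"squeeze":{"type":"number"}},"required":["targets"]}

```bash
ls; mkdir -p pics; cat > h.py <<'E'
import numpy as np,cv2,sys
from plant import robot
def cal(n):
    c=robot.get_calibration(n);return np.array(c["intrinsics"]),np.array(c["origin"]),c["orientation"]
def R(o):
    o=np.array(o,float);return cv2.Rodrigues(o)[0] if o.size==3 else o
def cloud(n,d):
    K,o,r=cal(n);v,u=np.mgrid[:384,:512]
    p=np.stack([(u-K[0,2])/K[0,0]*d,-(v-K[1,2])/K[1,1]*d,-d],-1)
    return p@R(r).T+o
E
python3 - <<'E'
from h import *
print(robot.read_state())
for n in("scene","top"):
    im,d=robot.read_camera(n);np.savez(f"{n}.npz",im=im,d=d);print(n,robot.get_calibration(n))
    cv2.imwrite(f"pics/{n}.png",im[...,::-1])
a=np.load("top.npz")["im"];b=np.load("scene.npz")["im"]
cv2.imwrite("pics/top2.png",cv2.resize(a,(800,600))[...,::-1])
cv2.imwrite("pics/scene2.png",cv2.resize(b,(800,600))[...,::-1])
E
```

```text
pics
{'t': 0.0, 'q': array([ 1.08658823e+00,  1.31169927e-01,  1.48926763e+00, -4.37657106e-06,
        1.52295681e+00, -8.53775856e-02]), 'dq': array([ 0.00051628,  0.00075892, -0.00079188, -0.00138406, -0.00084619,
        0.00046105]), 'joint_torque': array([ 4.31647959e-04, -5.59851480e+01, -4.91753089e+01,  7.68614095e-02,
        3.57806298e-02, -1.78747046e-04]), 'tool_pos': array([0.23272691, 0.55245481, 0.23158856]), 'orientation': array([-6.22237586e-01, -3.07884125e+00,  2.71762913e-03]), 'force': array([-0.5697667 , -0.01738119, -0.66091394]), 'wrist_torque': array([-0.01683989, -0.03793987, -0.0214413 ]), 'gripper_force': 0.0, 'opening': 0.09308522437608327}
scene {'intrinsics': array([[391.95491489,   0.        , 256.08543772],
       [  0.        , 391.95491489, 190.39523655],
       [  0.        ,   0.        ,   1.        ]]), 'origin': array([ 1.28848662, -0.07433239,  1.08393547]), 'orientation': array([0.5022019 , 0.45524167, 1.40376708])}
top {'intrinsics': array([[433.9101898 ,   0.        , 252.91527634],
       [  0.        , 433.9101898 , 187.88781194],
       [  0.        ,   0.        ,   1.        ]]), 'origin': array([0.48360726, 0.01305477, 1.27372046]), 'orientation': array([ 0.05994152, -0.06191025, -1.57274386])}
```

View pics/top2.png

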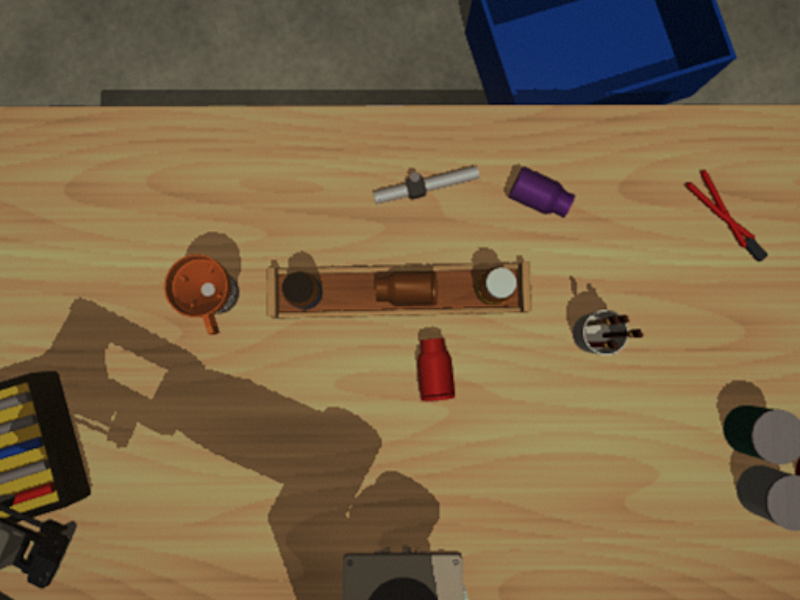

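View pics/scene2.png

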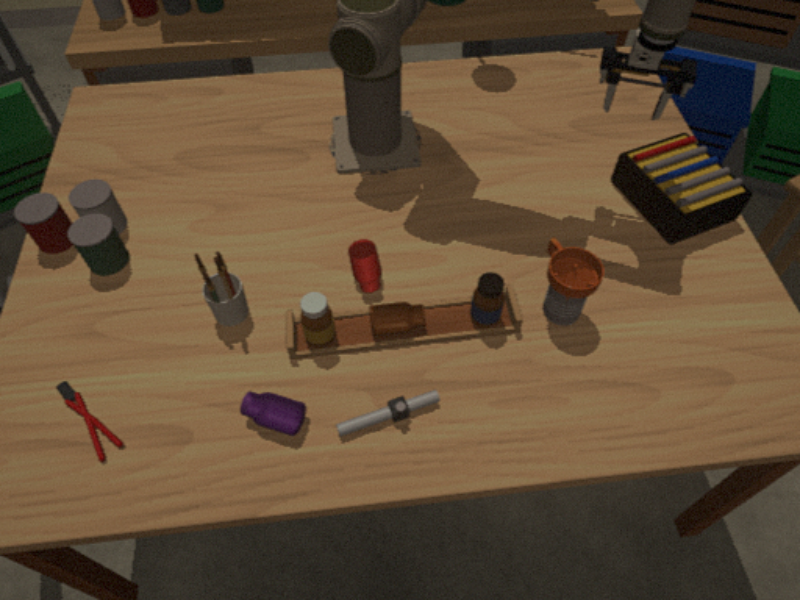

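The top view shows the amber bottle lying at (405,287), mouth to the left. Blue (black cap) stands at (300,287), yellow (white cap) at (498,285). The funnel is at (198,287) with its handle towards (211,325). The tube is at (426,184) and the pot at (605,332). Three bottles are lying down: purple (540,190), red (435,370) and amber (405,287) in the tray. The amber one fits, being the only one in the lane. Next: a crop to confirm it, plus measurements.

```bash
python3 - <<'E'
from h import *
z=np.load("top.npz");im,d=z["im"],z["d"];P=cloud("top",d)
cv2.imwrite("pics/crop.png",cv2.resize(im[145:225,95:345],(800,256),interpolation=cv2.INTER_CUBIC)[...,::-1])
np.set_printoptions(precision=4,suppress=True)
def st(n,m):
    p=P[m&(d>0)];print(n,len(p),"mean",p.mean(0),"min",p.min(0),"max",p.max(0))
u0=.64
def box(x0,y0,x1,y1):
    m=np.zeros(d.shape,bool);m[int(y0*u0):int(y1*u0),int(x0*u0):int(x1*u0)]=1;return m
Z=P[...,2]
print("bench z",np.median(Z[box(300,400,330,420)]),np.median(Z[box(560,240,600,260)]))
b=box(360,262,445,312)
st("bottle>30",b&(Z>.032)); st("bottle>60",b&(Z>.058))
for r in range(int(287*u0)-1,int(287*u0)+2): print(r,[(c,round(float(P[r,c,1]),3),round(float(Z[r,c]),3)) for c in range(232,288,2)])
st("blue cap",box(270,255,335,320)&(Z>.108)); st("yel cap",box(465,255,520,320)&(Z>.108))
st("end L",box(262,255,285,322)&(Z>.035)&(Z<.055)); st("end R",box(512,255,534,322)&(Z>.035)&(Z<.055))
hsv=cv2.cvtColor(im,cv2.COLOR_RGB2HSV);org=(hsv[...,1]>170)&(hsv[...,0]<14)&box(155,245,240,340)&(Z>.09)
st("funnel",org);st("funnel top",org&(Z>.136));
st("pot",box(570,300,650,360)&(Z>.08));st("pot hi",box(570,280,650,360)&(Z>.15));st("tube",box(365,150,485,210)&(Z>.015))
s=org&(Z>.136);v,u=np.nonzero(s)
for q in P[s][::12]: print(q)
E
```

```text
bench z 0.0007847403307565948 0.0005770043122323987
bottle>30 809 mean [ 0.5885 -0.0088  0.0615] min [ 0.5589 -0.0599  0.0352] max [0.6223 0.0482 0.0787]
bottle>60 569 mean [ 0.5903 -0.0127  0.0657] min [ 0.5634 -0.0593  0.058 ] max [0.6172 0.0477 0.0787]
182 [(232, 0.073, 0.005), (234, 0.067, 0.006), (236, 0.061, 0.007), (238, 0.055, 0.008), (240, 0.048, 0.06), (242, 0.042, 0.062), (244, 0.036, 0.061), (246, 0.031, 0.062), (248, 0.025, 0.062), (250, 0.02, 0.065), (252, 0.014, 0.069), (254, 0.008, 0.073), (256, 0.003, 0.067), (258, -0.003, 0.068), (260, -0.008, 0.069), (262, -0.014, 0.072), (264, -0.02, 0.068), (266, -0.025, 0.07), (268, -0.031, 0.069), (270, -0.036, 0.07), (272, -0.042, 0.07), (274, -0.047, 0.069), (276, -0.053, 0.072), (278, -0.059, 0.069), (280, -0.068, 0.005), (282, -0.074, 0.004), (284, -0.08, 0.008), (286, -0.086, 0.005)]
183 [(232, 0.073, 0.007), (234, 0.067, 0.008), (236, 0.061, 0.005), (238, 0.055, 0.005), (240, 0.047, 0.065), (242, 0.042, 0.058), (244, 0.036, 0.059), (246, 0.031, 0.065), (248, 0.025, 0.063), (250, 0.02, 0.065), (252, 0.014, 0.066), (254, 0.
[... 1669 characters left out ...]
.3534  0.1734] min [ 0.4816 -0.3813  0.1501] max [ 0.5355 -0.3298  0.2018]
tube 627 mean [ 0.7859 -0.0426  0.0292] min [ 0.7536 -0.1424  0.0152] max [0.8211 0.0544 0.0588]
[0.6376 0.3593 0.1459]
[0.635  0.3645 0.1456]
[0.6322 0.3694 0.1465]
[0.6271 0.3775 0.1454]
[0.6221 0.3806 0.1437]
[0.6145 0.389  0.1413]
[0.6082 0.298  0.1483]
[0.598  0.3944 0.1477]
[0.5902 0.397  0.1471]
[0.585  0.2935 0.1436]
[0.5769 0.2953 0.1464]
[0.569  0.2975 0.1476]
[0.5618 0.3925 0.1429]
[0.5564 0.3042 0.1408]
[0.4836 0.0131 1.2737]
[0.5435 0.3694 0.1406]
[0.538  0.3647 0.1469]
[0.538  0.3238 0.1446]
[0.5351 0.3247 0.1505]
[0.5304 0.3224 0.1397]
[0.5224 0.3215 0.1423]
[0.5144 0.3218 0.1501]
[0.5067 0.3223 0.1479]
```

View pics/crop.png

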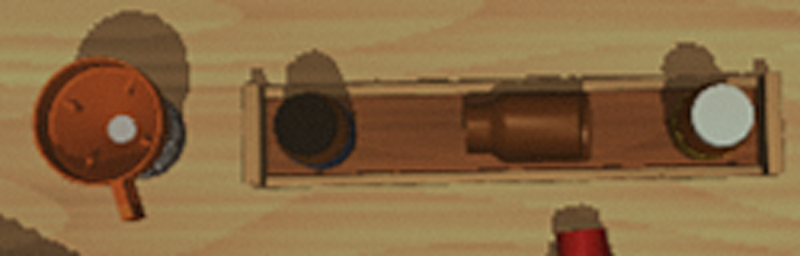

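The crop confirms it: the amber open bottle lies between the black-capped and white-capped bottles, neck to the left (+y). Plan: grip the body across the lane with the tool tilted 45° one way, turn it 90°, and end tilted 45° the other way, which keeps the gripper clear of the neighbours.

```bash
cat >> h.py <<'E'
from scipy.spatial.transform import Rotation as Ro
np.set_printoptions(precision=4,suppress=True)
YAW=.024
def tilt(phi,yaw=YAW):
    """tool closing along tray x, pointing down, tilted by phi towards +y"""
    y=np.array([np.cos(yaw),np.sin(yaw),0]);t=np.array([-y[1],y[0],0])
    z=np.sin(phi)*t-np.cos(phi)*np.array([0,0,1.]);return np.stack([np.cross(y,z),y,z],1)
def go(Rt,grasp):
    """units to reach a tool attitude with the grasp point there"""
    s=robot.read_state();R0=R(s["orientation"]);p=np.array(grasp)+.005*Rt[:,2]
    print("t",round(s["t"],2),"tcp",s["tool_pos"],"q",s["q"],"open",s["opening"],"gf",s["gripper_force"])
    print("shift",(p-s["tool_pos"])/.5,"turn",Ro.from_matrix(Rt@R0.T).as_rotvec()/2)
E
python3 - <<'E'
from h import *
for g in([.589,-.02,.22],[.589,-.02,.042]): go(tilt(-np.pi/4),g)
E
```

```text
t 0.1 tcp [0.2328 0.5525 0.2317] q [ 1.0866  0.1311  1.4892  0.      1.523  -0.0854] open 0.09297247608435749 gf 0.0
shift [ 0.7127 -1.152  -0.0304] turn [-0.3418 -0.2339 -0.5425]
t 0.1 tcp [0.2328 0.5525 0.2317] q [ 1.0866  0.1311  1.4892  0.      1.523  -0.0854] open 0.09297247608435749 gf 0.0
shift [ 0.7127 -1.152  -0.3864] turn [-0.3418 -0.2339 -0.5425]
```

Call:
arm_command(
  targets=[
    {"x": 0, "y": 0, "z": 0.16, "rx": -0.03, "ry": -0.02, "rz": -0.05},
    {"x": 0.5, "y": -0.8, "z": 0.2, "rx": -0.342, "ry": -0.234, "rz": -0.543},
    {"x": 0.5, "y": -0.8, "z": 0.2, "rx": -0.342, "ry": -0.234, "rz": -0.543},
    {"x": 0.5, "y": -0.8, "z": 0.2, "rx": -0.342, "ry": -0.234, "rz": -0.543},
    {"x": 0.5, "y": -0.8, "z": 0.2, "rx": -0.342, "ry": -0.234, "rz": -0.543},
    {"x": 0.5, "y": -0.8, "z": 0.2, "rx": -0.342, "ry": -0.234, "rz": -0.543},
    {"x": 0.5, "y": -0.8, "z": 0.2, "rx": -0.342, "ry": -0.234, "rz": -0.543},
    {"x": 0.5, "y": -0.8, "z": 0.2, "rx": -0.342, "ry": -0.234, "rz": -0.543},
    {"x": 0.5, "y": -0.8, "z": 0.2, "rx": -0.342, "ry": -0.234, "rz": -0.543},
    {"x": 0.5, "y": -0.8, "z": 0.2, "rx": -0.342, "ry": -0.234, "rz": -0.543},
  ],
)

```text
schema error: expected keys x, y, z, rx, ry, rz, claw
```

```bash
python3 - <<'E'
from h import *
go(tilt(-np.pi/4),[.589,-.02,.22])
E
```

```text
t 0.1 tcp [0.2328 0.5525 0.2317] q [ 1.0866  0.1311  1.4892  0.      1.523  -0.0854] open 0.09297247608435749 gf 0.0
shift [ 0.7127 -1.152  -0.0304] turn [-0.3418 -0.2339 -0.5425]
```

Call:
arm_command(
  targets=[
    {"x": 0, "y": 0, "z": 0.16, "rx": -0.03, "ry": -0.02, "rz": -0.05, "claw": 0},
    {"x": 0.5, "y": -0.8, "z": 0.2, "rx": -0.342, "ry": -0.234, "rz": -0.543, "claw": 0},
    {"x": 0.5, "y": -0.8, "z": 0.2, "rx": -0.342, "ry": -0.234, "rz": -0.543, "claw": 0},
    {"x": 0.5, "y": -0.8, "z": 0.2, "rx": -0.342, "ry": -0.234, "rz": -0.543, "claw": 0},
    {"x": 0.5, "y": -0.8, "z": 0.2, "rx": -0.342, "ry": -0.234, "rz": -0.543, "claw": 0},
    {"x": 0.5, "y": -0.8, "z": 0.2, "rx": -0.342, "ry": -0.234, "rz": -0.543, "claw": 0},
    {"x": 0.5, "y": -0.8, "z": 0.2, "rx": -0.342, "ry": -0.234, "rz": -0.543, "claw": 0},
    {"x": 0.5, "y": -0.8, "z": 0.2, "rx": -0.342, "ry": -0.234, "rz": -0.543, "claw": 0},
    {"x": 0.5, "y": -0.8, "z": 0.2, "rx": -0.342, "ry": -0.234, "rz": -0.543, "claw": 0},
    {"x": 0.5, "y": -0.8, "z": 0.2, "rx": -0.342, "ry": -0.234, "rz": -0.543, "claw": 0},
  ],
)

```text
t: 0.93
tool_pos: [0.4306, 0.2359, 0.3206]
orientation: [1.676, 1.905, -0.674]
force: [0.6, 0.2, 0.2]
opening: 0.0931
gripper_force: 0.0
```

```bash
python3 - <<'E'
from h import *
go(tilt(-np.pi/4),[.589,-.02,.22])
E
```

```text
t 0.93 tcp [0.4306 0.2359 0.3206] q [ 0.7772  0.2131  1.4035 -0.5869  1.9752  0.5392] open 0.0931093105171815 gf 0.0
shift [ 0.3169 -0.5189 -0.2082] turn [-0.0279 -0.0185 -0.045 ]
```

Call:
arm_command(
  targets=[
    {"x": 0.317, "y": -0.519, "z": -0.1, "rx": -0.028, "ry": -0.018, "rz": -0.045, "claw": 0},
    {"x": 0.317, "y": -0.519, "z": -0.1, "rx": -0.028, "ry": -0.018, "rz": -0.045, "claw": 0},
    {"x": 0.317, "y": -0.519, "z": -0.1, "rx": -0.028, "ry": -0.018, "rz": -0.045, "claw": 0},
    {"x": 0.317, "y": -0.519, "z": -0.1, "rx": -0.028, "ry": -0.018, "rz": -0.045, "claw": 0},
    {"x": 0.317, "y": -0.519, "z": -0.1, "rx": -0.028, "ry": -0.018, "rz": -0.045, "claw": 0},
    {"x": 0.317, "y": -0.519, "z": -0.1, "rx": -0.028, "ry": -0.018, "rz": -0.045, "claw": 0},
    {"x": 0.317, "y": -0.519, "z": -0.1, "rx": -0.028, "ry": -0.018, "rz": -0.045, "claw": 0},
    {"x": 0.317, "y": -0.519, "z": -0.1, "rx": -0.028, "ry": -0.018, "rz": -0.045, "claw": 0},
    {"x": 0.317, "y": -0.519, "z": -0.208, "rx": -0.028, "ry": -0.018, "rz": -0.045, "claw": 0},
    {"x": 0.317, "y": -0.519, "z": -0.208, "rx": -0.028, "ry": -0.018, "rz": -0.045, "claw": 0},
  ],
)

```text
t: 1.77
tool_pos: [0.5871, -0.0238, 0.2116]
orientation: [1.737, 1.786, -0.723]
force: [-0.6, -0.9, -2.9]
opening: 0.0929
gripper_force: 0.0
```

```bash
python3 - <<'E'
from h import *
go(tilt(-np.pi/4),[.589,-.02,.042])
E
```

```text
t 1.77 tcp [ 0.5871 -0.0238  0.2116] q [ 0.2976  0.292   1.5394 -0.744   1.5762  0.3697] open 0.09293997658445013 gf 0.0
shift [ 0.004   0.0006 -0.3462] turn [-0.0016 -0.0037 -0.0005]
```

Call:
arm_command(
  targets=[
    {"x": 0.004, "y": 0, "z": -0.08, "rx": -0.002, "ry": -0.003, "rz": 0, "claw": 0},
    {"x": 0.004, "y": 0, "z": -0.16, "rx": -0.002, "ry": -0.003, "rz": 0, "claw": 0},
    {"x": 0.004, "y": 0, "z": -0.22, "rx": -0.002, "ry": -0.003, "rz": 0, "claw": 0},
    {"x": 0.004, "y": 0, "z": -0.27, "rx": -0.002, "ry": -0.003, "rz": 0, "claw": 0},
    {"x": 0.004, "y": 0, "z": -0.31, "rx": -0.002, "ry": -0.003, "rz": 0, "claw": 0},
    {"x": 0.004, "y": 0, "z": -0.346, "rx": -0.002, "ry": -0.003, "rz": 0, "claw": 0},
    {"x": 0.004, "y": 0, "z": -0.346, "rx": -0.002, "ry": -0.003, "rz": 0, "claw": 0},
    {"x": 0.004, "y": 0, "z": -0.346, "rx": -0.002, "ry": -0.003, "rz": 0, "claw": 0},
  ],
)

```text
t: 2.43
tool_pos: [0.5894, -0.022, 0.0424]
orientation: [1.73, 1.78, -0.719]
force: [0.4, 0.1, 0.7]
opening: 0.093
gripper_force: 0.0
```

```bash
python3 - <<'E'
from h import *
go(tilt(-np.pi/4),[.589,-.02,.042])
im,d=robot.read_camera("scene");cv2.imwrite("pics/s3.png",cv2.resize(im[120:280,150:420],(800,474))[...,::-1])
E
```

```text
t 2.43 tcp [ 0.5894 -0.022   0.0424] q [ 0.3027  0.5229  1.5919 -0.7703  1.3688  0.5715] open 0.09299537809600658 gf 0.0
shift [-0.0007 -0.003  -0.0078] turn [ 0.0012 -0.0002 -0.0023]
```

View pics/s3.png

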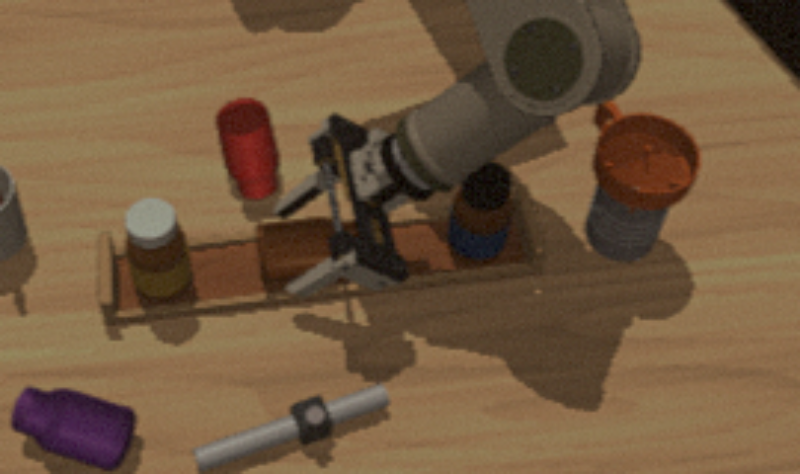

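The fingers straddle the amber bottle (290,250) and the wrist is clear of the blue bottle (485,210). Closing now.

Call:
arm_command(
  targets=[
    {"x": 0, "y": 0, "z": -0.004, "rx": 0, "ry": 0, "rz": 0, "claw": 60},
    {"x": 0, "y": 0, "z": -0.004, "rx": 0, "ry": 0, "rz": 0, "claw": 120},
    {"x": 0, "y": 0, "z": -0.004, "rx": 0, "ry": 0, "rz": 0, "claw": 255},
    {"x": 0, "y": 0, "z": -0.004, "rx": 0, "ry": 0, "rz": 0, "claw": 255},
    {"x": 0, "y": 0, "z": -0.004, "rx": 0, "ry": 0, "rz": 0, "claw": 255},
    {"x": 0, "y": 0, "z": -0.004, "rx": 0, "ry": 0, "rz": 0, "claw": 255},
    {"x": 0, "y": 0, "z": -0.004, "rx": 0, "ry": 0, "rz": 0, "claw": 255},
  ],
  squeeze=25,
)

```text
t: 3.07
tool_pos: [0.591, -0.0221, 0.042]
orientation: [1.732, 1.777, -0.714]
force: [-0.7, 1.0, 3.9]
opening: 0.063
gripper_force: 25.0
```

Call:
arm_command(
  targets=[
    {"x": 0, "y": 0, "z": 0.06, "rx": 0, "ry": 0, "rz": 0, "claw": 255},
    {"x": 0, "y": 0, "z": 0.12, "rx": 0, "ry": 0, "rz": 0, "claw": 255},
    {"x": 0, "y": 0.01, "z": 0.17, "rx": 0.04, "ry": 0.001, "rz": 0, "claw": 255},
    {"x": 0, "y": 0.02, "z": 0.18, "rx": 0.09, "ry": 0.002, "rz": 0, "claw": 255},
    {"x": 0, "y": 0.03, "z": 0.18, "rx": 0.14, "ry": 0.003, "rz": 0, "claw": 255},
    {"x": 0, "y": 0.04, "z": 0.18, "rx": 0.19, "ry": 0.004, "rz": 0, "claw": 255},
    {"x": 0, "y": 0.05, "z": 0.18, "rx": 0.24, "ry": 0.006, "rz": 0, "claw": 255},
    {"x": 0, "y": 0.06, "z": 0.18, "rx": 0.29, "ry": 0.007, "rz": 0, "claw": 255},
    {"x": 0, "y": 0.07, "z": 0.18, "rx": 0.34, "ry": 0.008, "rz": 0, "claw": 255},
    {"x": 0, "y": 0.08, "z": 0.18, "rx": 0.39, "ry": 0.009, "rz": 0, "claw": 255},
  ],
)

```text
t: 3.9
tool_pos: [0.5912, 0.0182, 0.1323]
orientation: [2.189, 2.244, 0.007]
force: [-0.6, -0.1, -1.6]
opening: 0.0632
gripper_force: 25.0
```

```bash
python3 - <<'E'
from h import *
go(tilt(np.pi/4),[.5885,.015,.12])
E
```

```text
t 3.9 tcp [0.5912 0.0182 0.1323] q [-0.0553  0.1678  1.6332 -0.001   1.3326 -0.0795] open 0.06324872644965868 gf 24.990699347108603
shift [-0.0056  0.0007 -0.0317] turn [0.3933 0.0133 0.0013]
```

Call:
arm_command(
  targets=[
    {"x": 0, "y": 0, "z": 0, "rx": 0.05, "ry": 0.002, "rz": 0, "claw": 255},
    {"x": -0.001, "y": 0, "z": 0, "rx": 0.1, "ry": 0.003, "rz": 0, "claw": 255},
    {"x": -0.002, "y": 0, "z": 0, "rx": 0.15, "ry": 0.005, "rz": 0, "claw": 255},
    {"x": -0.003, "y": 0, "z": 0, "rx": 0.2, "ry": 0.006, "rz": 0, "claw": 255},
    {"x": -0.004, "y": 0, "z": 0, "rx": 0.25, "ry": 0.008, "rz": 0, "claw": 255},
    {"x": -0.005, "y": 0, "z": 0, "rx": 0.3, "ry": 0.01, "rz": 0, "claw": 255},
    {"x": -0.005, "y": 0, "z": 0, "rx": 0.35, "ry": 0.012, "rz": 0, "claw": 255},
    {"x": -0.005, "y": 0, "z": 0, "rx": 0.393, "ry": 0.013, "rz": 0, "claw": 255},
    {"x": -0.005, "y": 0, "z": 0, "rx": 0.393, "ry": 0.013, "rz": 0, "claw": 255},
    {"x": -0.005, "y": 0, "z": 0, "rx": 0.393, "ry": 0.013, "rz": 0, "claw": 255},
  ],
)

```text
t: 4.73
tool_pos: [0.5875, 0.0169, 0.1294]
orientation: [-1.744, -1.776, -0.71]
force: [-0.1, 0.2, -2.6]
opening: 0.0635
gripper_force: 25.0
```

```bash
python3 - <<'E'
from h import *
go(tilt(np.pi/4),[.5885,.015,.046])
im,d=robot.read_camera("scene");cv2.imwrite("pics/s4.png",cv2.resize(im[80:260,130:400],(800,533))[...,::-1])
E
```

```text
t 4.73 tcp [0.5875 0.0169 0.1294] q [-0.4616  0.4181  1.5427  0.6701  1.6053 -0.6058] open 0.06346296450263328 gf 24.991323743015528
shift [ 0.0019  0.0032 -0.174 ] turn [ 0.0031 -0.0028  0.0016]
```

View pics/s4.png

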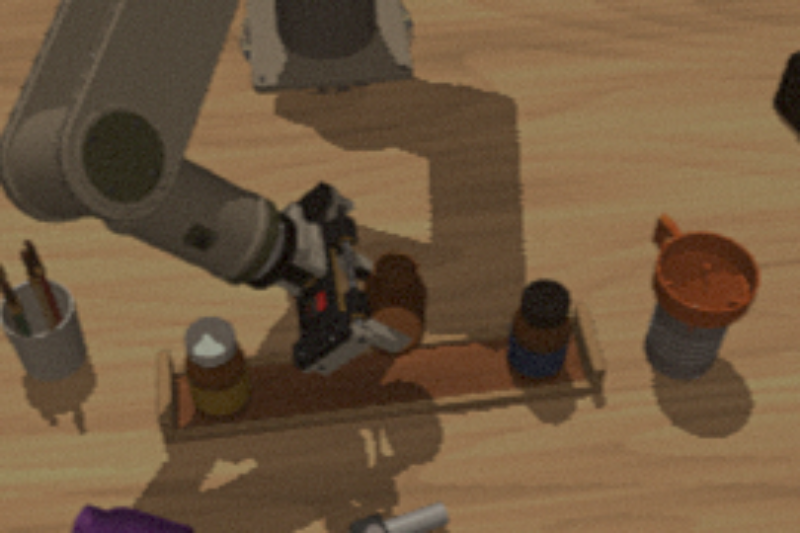

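Bottle held upright over the lane at (395,300). The wrist passes near the pot (40,330), so I'll check that clearance with depth before lowering.

```bash
python3 - <<'E'
from h import *
im,d=robot.read_camera("scene");P=cloud("scene",d);it,dt=robot.read_camera("top");T=cloud("top",dt)
for n,Q in(("s",P),("t",T)):
  for x0 in(.3,.4,.45,.5,.55,.6):
   for y0 in(-.4,-.3,-.25,-.2,-.15):
    q=Q[(abs(Q[...,0]-x0-.025)<.025)&(abs(Q[...,1]-y0-.025)<.025)&(Q[...,2]>.21)&(Q[...,2]<.9)]
    if len(q)>20: print(n,x0,y0,len(q),q[:,2].min().round(3),q[:,2].max().round(3))
# bottle axis from the visible outline in the scene view
E
```

```text
s 0.3 -0.2 59 0.553 0.577
s 0.3 -0.15 47 0.569 0.581
s 0.4 -0.25 295 0.426 0.485
s 0.4 -0.2 390 0.44 0.544
s 0.4 -0.15 452 0.503 0.559
s 0.45 -0.3 72 0.419 0.44
s 0.45 -0.25 295 0.407 0.452
s 0.45 -0.2 146 0.492 0.533
s 0.45 -0.15 611 0.455 0.537
s 0.5 -0.3 296 0.39 0.43
s 0.5 -0.25 52 0.395 0.489
s 0.5 -0.2 451 0.458 0.521
s 0.5 -0.15 495 0.433 0.507
s 0.55 -0.3 190 0.371 0.436
s 0.55 -0.25 143 0.428 0.491
s 0.55 -0.2 716 0.355 0.501
s 0.55 -0.15 287 0.298 0.457
s 0.6 -0.3 404 0.324 0.44
s 0.6 -0.25 583 0.324 0.477
s 0.6 -0.2 984 0.272 0.459
s 0.6 -0.15 605 0.228 0.408
t 0.3 -0.2 305 0.552 0.592
t 0.3 -0.15 1130 0.568 0.612
t 0.4 -0.25 490 0.419 0.487
t 0.4 -0.2 633 0.483 0.541
t 0.4 -0.15 916 0.504 0.553
t 0.45 -0.3 163 0.419 0.441
t 0.45 -0.25 764 0.378 0.452
t 0.45 -0.2 355 0.389 0.534
t 0.45 -0.15 937 0.456 0.538
t 0.5 -0.3 513 0.385 0.431
t 0.5 -0.25 435 0.363 0.491
t 0.5 -0.2 678 0.459 0.521
t 0.5 -0.15 601 0.265 0.504
t 0.55 -0.3 466 0.381 0.439
t 0.55 -0.25 514 0.404 0.492
t 0.55 -0.2 788 0.362 0.501
t 0.55 -0.15 767 0.225 0.455
t 0.6 -0.3 93 0.369 0.441
t 0.6 -0.25 588 0.416 0.478
t 0.6 -0.2 622 0.325 0.458
t 0.6 -0.15 349 0.277 0.363
```

Call:
arm_command(
  targets=[
    {"x": 0.002, "y": 0.02, "z": -0.05, "rx": 0.003, "ry": -0.003, "rz": 0.002, "claw": 255},
    {"x": 0.002, "y": 0.025, "z": -0.09, "rx": 0.003, "ry": -0.003, "rz": 0.002, "claw": 255},
    {"x": 0.002, "y": 0.025, "z": -0.12, "rx": 0.003, "ry": -0.003, "rz": 0.002, "claw": 255},
    {"x": 0.002, "y": 0.025, "z": -0.14, "rx": 0.003, "ry": -0.003, "rz": 0.002, "claw": 255},
    {"x": 0.002, "y": 0.025, "z": -0.15, "rx": 0.003, "ry": -0.003, "rz": 0.002, "claw": 255},
    {"x": 0.002, "y": 0.025, "z": -0.157, "rx": 0.003, "ry": -0.003, "rz": 0.002, "claw": 255},
    {"x": 0.002, "y": 0.025, "z": -0.157, "rx": 0.003, "ry": -0.003, "rz": 0.002, "claw": 255},
    {"x": 0.002, "y": 0.025, "z": -0.157, "rx": 0.003, "ry": -0.003, "rz": 0.002, "claw": 255},
  ],
)

```text
t: 5.55
tool_pos: [0.5898, 0.03, 0.0536]
orientation: [-1.733, -1.783, -0.723]
force: [0.5, -0.4, -0.8]
opening: 0.063
gripper_force: 25.0
```

```bash
python3 - <<'E'
from h import *
go(tilt(np.pi/4),[.5885,.0255,.049])
print(robot.read_state()["force"])
E
```

```text
t 5.55 tcp [0.5898 0.03   0.0536] q [-0.4446  0.5237  1.5643  0.6859  1.4976 -0.6855] open 0.06300156261930773 gf 24.991325181908906
shift [-0.0028 -0.002  -0.0163] turn [-0.0001  0.0024 -0.0014]
[ 0.5311 -0.3843 -0.7826]
```

Call:
arm_command(
  targets=[
    {"x": -0.002, "y": 0, "z": -0.004, "rx": 0, "ry": 0.002, "rz": -0.001, "claw": 255},
    {"x": -0.002, "y": 0, "z": -0.008, "rx": 0, "ry": 0.002, "rz": -0.001, "claw": 255},
    {"x": -0.002, "y": 0, "z": -0.012, "rx": 0, "ry": 0.002, "rz": -0.001, "claw": 255},
    {"x": -0.002, "y": 0, "z": -0.014, "rx": 0, "ry": 0.002, "rz": -0.001, "claw": 255},
    {"x": -0.002, "y": 0, "z": -0.014, "rx": 0, "ry": 0.002, "rz": -0.001, "claw": 255},
  ],
)

```text
t: 5.97
tool_pos: [0.5883, 0.0302, 0.0461]
orientation: [-1.734, -1.778, -0.719]
force: [-0.8, -1.0, 1.0]
opening: 0.0631
gripper_force: 25.0
```

Call:
arm_command(
  targets=[
    {"x": 0, "y": 0, "z": -0.002, "rx": 0, "ry": 0, "rz": 0, "claw": 255},
    {"x": 0, "y": 0, "z": -0.003, "rx": 0, "ry": 0, "rz": 0, "claw": 255},
    {"x": 0, "y": 0, "z": -0.004, "rx": 0, "ry": 0, "rz": 0, "claw": 255},
    {"x": 0, "y": 0, "z": -0.004, "rx": 0, "ry": 0, "rz": 0, "claw": 255},
  ],
)

```text
t: 6.3
tool_pos: [0.5883, 0.0303, 0.046]
orientation: [-1.732, -1.778, -0.721]
force: [-6.6, -4.1, 15.0]
opening: 0.0632
gripper_force: 25.0
```

Call:
arm_command(
  targets=[
    {"x": 0, "y": 0, "z": 0.003, "rx": 0, "ry": 0, "rz": 0, "claw": 255},
    {"x": 0, "y": 0, "z": 0.003, "rx": 0, "ry": 0, "rz": 0, "claw": 70},
    {"x": 0, "y": 0, "z": 0.003, "rx": 0, "ry": 0, "rz": 0, "claw": 60},
    {"x": 0, "y": 0, "z": 0.003, "rx": 0, "ry": 0, "rz": 0, "claw": 40},
    {"x": 0, "y": 0, "z": 0.003, "rx": 0, "ry": 0, "rz": 0, "claw": 0},
    {"x": 0, "y": 0, "z": 0.003, "rx": 0, "ry": 0, "rz": 0, "claw": 0},
    {"x": 0, "y": 0, "z": 0.003, "rx": 0, "ry": 0, "rz": 0, "claw": 0},
    {"x": 0, "y": 0, "z": 0.003, "rx": 0, "ry": 0, "rz": 0, "claw": 0},
  ],
)

```text
t: 6.97
tool_pos: [0.5882, 0.0304, 0.0452]
orientation: [-1.735, -1.778, -0.719]
force: [-0.2, -0.6, -0.3]
opening: 0.0925
gripper_force: 0.0
```

```bash
python3 - <<'E'
from h import *
go(tilt(np.pi/4),[.5885,.0255,.049])
im,d=robot.read_camera("scene");cv2.imwrite("pics/s5.png",cv2.resize(im[80:260,130:400],(800,533))[...,::-1])
E
```

```text
t 6.97 tcp [0.5882 0.0304 0.0452] q [-0.4448  0.5357  1.5663  0.6855  1.4891 -0.6894] open 0.09246961549759913 gf 0.0
shift [ 0.0005 -0.0027  0.0005] turn [-0.0004 -0.0002 -0.0004]
```

View pics/s5.png

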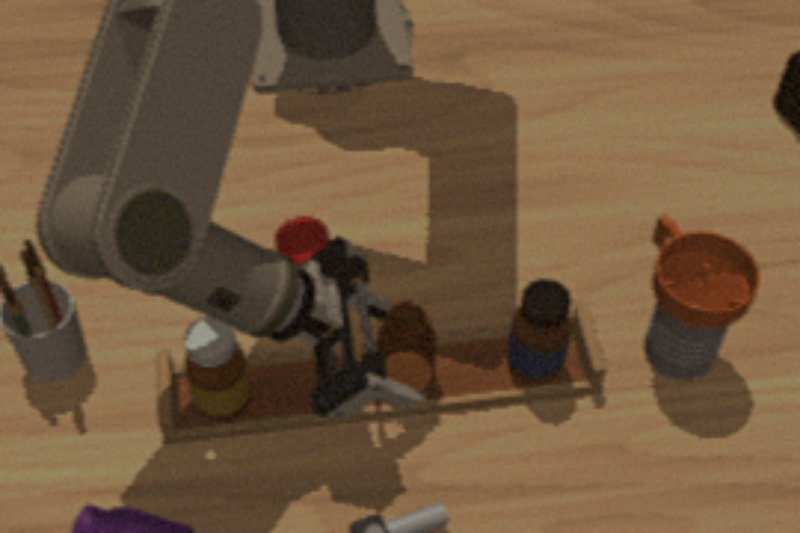

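Bottle stands free at (405,350). Retracting.

Call:
arm_command(
  targets=[
    {"x": 0, "y": -0.02, "z": 0.03, "rx": 0, "ry": 0, "rz": 0, "claw": 0},
    {"x": 0, "y": -0.04, "z": 0.08, "rx": 0, "ry": 0, "rz": 0, "claw": 0},
    {"x": 0, "y": -0.06, "z": 0.14, "rx": 0, "ry": 0, "rz": 0, "claw": 0},
    {"x": 0, "y": -0.08, "z": 0.21, "rx": 0, "ry": 0, "rz": 0, "claw": 0},
    {"x": 0, "y": -0.1, "z": 0.28, "rx": 0, "ry": 0, "rz": 0, "claw": 0},
    {"x": 0, "y": -0.1, "z": 0.35, "rx": 0, "ry": 0, "rz": 0, "claw": 0},
    {"x": 0, "y": -0.1, "z": 0.42, "rx": 0, "ry": 0, "rz": 0, "claw": 0},
    {"x": 0, "y": -0.1, "z": 0.48, "rx": 0, "ry": 0, "rz": 0, "claw": 0},
    {"x": 0, "y": -0.1, "z": 0.5, "rx": 0, "ry": 0, "rz": 0, "claw": 0},
  ],
)

```text
t: 7.77
tool_pos: [0.5896, -0.0203, 0.3011]
orientation: [-1.736, -1.785, -0.724]
force: [0.7, 0.4, 0.9]
opening: 0.0931
gripper_force: 0.0
```

```bash
cat >> h.py <<'E'
H=np.array([.510,.3225]);FY=.287 # handle point, funnel yaw (handle to -x)
def down(a):
    """tool down, closing along direction a"""
    y=np.array([np.cos(a),np.sin(a),0]);z=np.array([0,0,-1.]);return np.stack([np.cross(y,z),y,z],1)
E
python3 - <<'E'
from h import *
for a in(np.pi/2+FY,-np.pi/2+FY): go(down(a),[*H,.25])
im,d=robot.read_camera("top");np.savez("top2.npz",im=im,d=d);P=cloud("top",d);Z=P[...,2]
m=(abs(P[...,0]-.589)<.045)&(abs(P[...,1]-.03)<.06)&(Z>.02)&(Z<.14)
for z in(.02,.1):
  p=P[m&(Z>z)];print(len(p),p.min(0),p.max(0),np.median(p[:,2]))
cv2.imwrite("pics/t6.png",cv2.resize(im[145:225,95:345],(800,256),interpolation=cv2.INTER_CUBIC)[...,::-1])
E
```

```text
t 7.77 tcp [ 0.5896 -0.0203  0.3011] q [-0.5139  0.2971  1.366   0.6886  1.866  -0.4678] open 0.09309028165593312 gf 0.0
shift [-0.1591  0.6855 -0.1122] turn [-0.2673 -0.3607  0.862 ]
t 7.77 tcp [ 0.5896 -0.0203  0.3011] q [-0.5139  0.2971  1.366   0.6886  1.866  -0.4678] open 0.09309028165593312 gf 0.0
shift [-0.1591  0.6855 -0.1122] turn [-0.3372  0.2499 -0.62  ]
275 [0.5564 0.0055 0.0211] [0.618  0.0665 0.122 ] 0.0898033319958591
71 [0.5655 0.0139 0.1004] [0.6109 0.0568 0.122 ] 0.1150634436385014
```

View pics/t6.png

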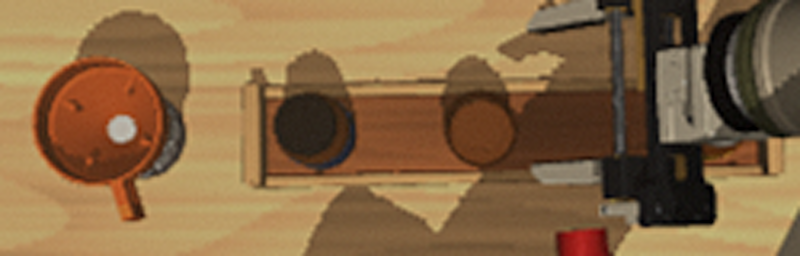

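The empty bottle stands at (481,130) in the crop, between the two capped ones, and the handle is at (127,200). First untilt the tool and move across, then yaw onto the handle.

Call:
arm_command(
  targets=[
    {"x": -0.02, "y": 0.03, "z": 0.02, "rx": -0.06, "ry": -0.001, "rz": 0, "claw": 0},
    {"x": -0.04, "y": 0.08, "z": 0.04, "rx": -0.12, "ry": -0.003, "rz": 0, "claw": 0},
    {"x": -0.06, "y": 0.14, "z": 0.04, "rx": -0.18, "ry": -0.004, "rz": 0, "claw": 0},
    {"x": -0.08, "y": 0.2, "z": 0.04, "rx": -0.24, "ry": -0.006, "rz": 0, "claw": 0},
    {"x": -0.1, "y": 0.26, "z": 0.04, "rx": -0.3, "ry": -0.007, "rz": 0, "claw": 0},
    {"x": -0.12, "y": 0.32, "z": 0.04, "rx": -0.36, "ry": -0.009, "rz": 0, "claw": 0},
    {"x": -0.14, "y": 0.38, "z": 0.04, "rx": -0.393, "ry": -0.009, "rz": 0, "claw": 0},
    {"x": -0.159, "y": 0.44, "z": 0.04, "rx": -0.393, "ry": -0.009, "rz": 0, "claw": 0},
    {"x": -0.159, "y": 0.5, "z": 0.04, "rx": -0.393, "ry": -0.009, "rz": 0, "claw": 0},
    {"x": -0.159, "y": 0.56, "z": 0.04, "rx": -0.393, "ry": -0.009, "rz": 0, "claw": 0},
  ],
)

```text
t: 8.65
tool_pos: [0.5073, 0.2624, 0.3135]
orientation: [-2.191, -2.25, 0.005]
force: [1.0, -0.3, 0.4]
opening: 0.0931
gripper_force: 0.0
```

```bash
python3 - <<'E'
from h import *
go(down(np.pi/2+FY),[*H,.25])
E
```

```text
t 8.65 tcp [0.5073 0.2624 0.3135] q [ 0.3877  0.0365  1.4414 -0.0001  1.6674  0.3609] open 0.09308081583939866 gf 0.0
shift [ 0.0054  0.1202 -0.137 ] turn [ 0.0021 -0.0005  0.9155]
```

Call:
arm_command(
  targets=[
    {"x": 0.005, "y": 0.02, "z": 0, "rx": 0, "ry": 0, "rz": 0.06, "claw": 0},
    {"x": 0.005, "y": 0.04, "z": 0, "rx": 0, "ry": 0, "rz": 0.12, "claw": 0},
    {"x": 0.005, "y": 0.06, "z": 0, "rx": 0, "ry": 0, "rz": 0.18, "claw": 0},
    {"x": 0.005, "y": 0.08, "z": 0, "rx": 0, "ry": 0, "rz": 0.24, "claw": 0},
    {"x": 0.005, "y": 0.1, "z": 0, "rx": 0, "ry": 0, "rz": 0.3, "claw": 0},
    {"x": 0.005, "y": 0.12, "z": 0, "rx": 0, "ry": 0, "rz": 0.36, "claw": 0},
    {"x": 0.005, "y": 0.12, "z": 0, "rx": 0, "ry": 0, "rz": 0.42, "claw": 0},
    {"x": 0.005, "y": 0.12, "z": 0, "rx": 0, "ry": 0, "rz": 0.48, "claw": 0},
    {"x": 0.005, "y": 0.12, "z": 0, "rx": 0, "ry": 0, "rz": 0.54, "claw": 0},
    {"x": 0.005, "y": 0.12, "z": 0, "rx": 0, "ry": 0, "rz": 0.6, "claw": 0},
  ],
)

```text
t: 9.48
tool_pos: [0.5107, 0.3202, 0.3128]
orientation: [-0.531, -3.094, 0.006]
force: [0.6, -0.4, 0.3]
opening: 0.0929
gripper_force: 0.0
```

```bash
python3 - <<'E'
from h import *
go(down(np.pi/2+FY),[*H,.25])
# refine handle from both earlier views: orange pixels by height (scene + top start pictures)
for n in("top","scene"):
    z=np.load(n+".npz");im,d=z["im"],z["d"];P=cloud(n,d);hsv=cv2.cvtColor(im,cv2.COLOR_RGB2HSV)
    m=(hsv[...,1]>150)&(hsv[...,0]<16)&(P[...,2]>.128)&(P[...,2]<.16)&(P[...,0]>.48)&(P[...,0]<.65)&(P[...,1]>.28)&(P[...,1]<.41)
    p=P[m][:,:2];c=np.array([.585,.345])
    for i in range(10):
        r=np.linalg.norm(p-c,axis=1);q=p[(abs(r-.0515)<.005)]
        A=np.c_[2*q,np.ones(len(q))];s=np.linalg.lstsq(A,(q**2).sum(1),rcond=None)[0];c=s[:2]
    r=np.linalg.norm(p-c,axis=1);h=p[(r>.062)&(r<.09)]-c;a=np.arctan2(h[:,1],h[:,0])%(2*np.pi)
    print(n,len(q),"c",c,"rad",np.sqrt(s[2]+c@c),"handle",len(h),"ang",np.median(a),a.min(),a.max(),"H",c+.078*np.array([np.cos(np.median(a)),np.sin(np.median(a))]))
E
```

```text
t 9.48 tcp [0.5107 0.3202 0.3128] q [ 0.4758  0.1234  1.351  -0.0015  1.6714 -0.7554] open 0.09293138244951056 gf 0.0
shift [-0.0014  0.0047 -0.1357] turn [ 0.0021 -0.001   0.3133]
top 305 c [0.5867 0.3454] rad 0.051015879225284055 handle 46 ang 3.4736837688969118 3.38078103242906 3.5344022505528225 H [0.513  0.3199]
scene 348 c [0.5913 0.3458] rad 0.05114467390393804 handle 34 ang 3.5099286521777335 3.3766301889988557 3.552230109338857 H [0.5185 0.3177]
```

Call:
arm_command(
  targets=[
    {"x": 0.002, "y": 0, "z": -0.03, "rx": 0.002, "ry": -0.001, "rz": 0.06, "claw": 0},
    {"x": 0.002, "y": 0, "z": -0.06, "rx": 0.002, "ry": -0.001, "rz": 0.12, "claw": 0},
    {"x": 0.002, "y": 0, "z": -0.09, "rx": 0.002, "ry": -0.001, "rz": 0.18, "claw": 0},
    {"x": 0.002, "y": 0, "z": -0.12, "rx": 0.002, "ry": -0.001, "rz": 0.24, "claw": 0},
    {"x": 0.002, "y": 0, "z": -0.15, "rx": 0.002, "ry": -0.001, "rz": 0.3, "claw": 0},
    {"x": 0.002, "y": 0, "z": -0.18, "rx": 0.002, "ry": -0.001, "rz": 0.34, "claw": 0},
    {"x": 0.002, "y": 0, "z": -0.19, "rx": 0.002, "ry": -0.001, "rz": 0.34, "claw": 0},
    {"x": 0.002, "y": 0, "z": -0.19, "rx": 0.002, "ry": -0.001, "rz": 0.34, "claw": 0},
  ],
)

```text
t: 10.15
tool_pos: [0.5106, 0.3195, 0.2167]
orientation: [0.517, -3.095, -0.001]
force: [-1.1, 0.8, -0.6]
opening: 0.0927
gripper_force: 0.0
```

```bash
python3 - <<'E'
from h import *
go(down(np.pi/2+.34),[.512,.32,.132])
s=robot.read_state();K,o,r=cal("wrist");im,d=robot.read_camera("wrist");np.savez("w.npz",im=im,d=d)
print(K,o);Rc=R(r)
v,u=np.mgrid[:384,:512];x=u-K[0,2];y=v-K[1,2];rr=np.hypot(x,y)+1e-9;th=rr/K[0,0]
k=np.tan(th)/rr;P=np.stack([x*k*d,-y*k*d,-d],-1)@Rc.T+o
hsv=cv2.cvtColor(im,cv2.COLOR_RGB2HSV)
m=(hsv[...,1]>130)&(hsv[...,0]<16)&(d>0)&(P[...,2]>.135)&(P[...,2]<.16)
p=P[m];print(len(p))
c=np.array([.586,.3455]);r2=np.linalg.norm(p[:,:2]-c,axis=1)
h=p[(r2>.066)&(r2<.092)];print("handle",len(h),h.min(0),h.max(0),h.mean(0))
cv2.imwrite("pics/w7.png",cv2.resize(im,(800,600))[...,::-1])
E
```

```text
t 10.15 tcp [0.5106 0.3195 0.2167] q [ 0.4729  0.1472  1.4989  0.0019  1.4989 -1.4291] open 0.09265967327611858 gf 0.0
shift [ 0.0027  0.001  -0.1794] turn [-0.0001 -0.0019  0.0045]
[[297.3186   0.     256.8217]
 [  0.     297.3186 193.1839]
 [  0.       0.       1.    ]] [0.4448 0.2969 0.3681]
1912
handle 287 [0.5065 0.3144 0.1353] [0.5252 0.3281 0.148 ] [0.5146 0.3208 0.1452]
```

View pics/w7.png

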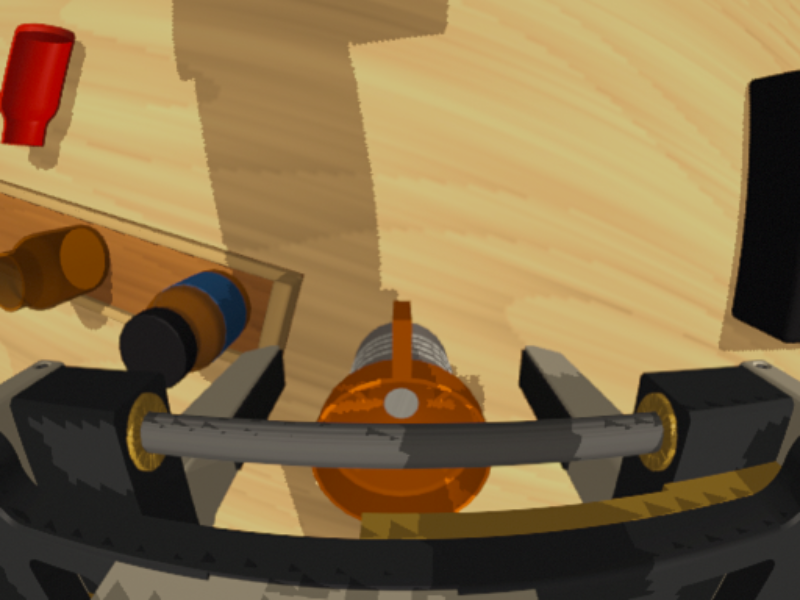

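The wrist view shows the handle (402,330) centred between the fingers (282 and 522) and aligned with them. Descending and closing.

Call:
arm_command(
  targets=[
    {"x": 0.003, "y": 0.001, "z": -0.05, "rx": 0, "ry": -0.002, "rz": 0.004, "claw": 0},
    {"x": 0.003, "y": 0.001, "z": -0.1, "rx": 0, "ry": -0.002, "rz": 0.004, "claw": 0},
    {"x": 0.003, "y": 0.001, "z": -0.14, "rx": 0, "ry": -0.002, "rz": 0.004, "claw": 40},
    {"x": 0.003, "y": 0.001, "z": -0.17, "rx": 0, "ry": -0.002, "rz": 0.004, "claw": 80},
    {"x": 0.003, "y": 0.001, "z": -0.186, "rx": 0, "ry": -0.002, "rz": 0.004, "claw": 120},
    {"x": 0.003, "y": 0.001, "z": -0.186, "rx": 0, "ry": -0.002, "rz": 0.004, "claw": 180},
    {"x": 0.003, "y": 0.001, "z": -0.186, "rx": 0, "ry": -0.002, "rz": 0.004, "claw": 200},
    {"x": 0.003, "y": 0.001, "z": -0.186, "rx": 0, "ry": -0.002, "rz": 0.004, "claw": 200},
  ],
  squeeze=30,
)

```text
t: 10.87
tool_pos: [0.5148, 0.3214, 0.1292]
orientation: [-0.531, 3.088, 0.004]
force: [-0.1, 0.1, 0.2]
opening: 0.0576
gripper_force: 0.0
```

Call:
arm_command(
  targets=[
    {"x": 0, "y": 0, "z": 0, "rx": 0, "ry": 0, "rz": 0, "claw": 215},
    {"x": 0, "y": 0, "z": 0, "rx": 0, "ry": 0, "rz": 0, "claw": 225},
    {"x": 0, "y": 0, "z": 0, "rx": 0, "ry": 0, "rz": 0, "claw": 255},
    {"x": 0, "y": 0, "z": 0, "rx": 0, "ry": 0, "rz": 0, "claw": 255},
    {"x": 0, "y": 0, "z": 0, "rx": 0, "ry": 0, "rz": 0, "claw": 255},
    {"x": 0, "y": 0, "z": 0, "rx": 0, "ry": 0, "rz": 0, "claw": 255},
  ],
)

```text
t: 11.37
tool_pos: [0.5137, 0.3209, 0.1274]
orientation: [-0.533, 3.09, 0.003]
force: [-0.2, 0.7, 0.9]
opening: 0.0177
gripper_force: 0.0
```

Call:
arm_command(
  targets=[
    {"x": 0, "y": 0, "z": 0, "rx": 0, "ry": 0, "rz": 0, "claw": 255},
    {"x": 0, "y": 0, "z": 0, "rx": 0, "ry": 0, "rz": 0, "claw": 255},
    {"x": 0, "y": 0, "z": 0, "rx": 0, "ry": 0, "rz": 0, "claw": 255},
    {"x": 0, "y": 0, "z": 0, "rx": 0, "ry": 0, "rz": 0, "claw": 255},
  ],
  squeeze=40,
)

```text
t: 11.7
tool_pos: [0.5137, 0.3208, 0.1273]
orientation: [-0.533, 3.091, 0.003]
force: [0.4, 0.2, 0.0]
opening: 0.0098
gripper_force: 40.0
```

Call:
arm_command(
  targets=[
    {"x": 0, "y": 0, "z": 0.01, "rx": 0, "ry": 0, "rz": 0, "claw": 255},
    {"x": 0, "y": 0, "z": 0.03, "rx": 0, "ry": 0, "rz": 0, "claw": 255},
    {"x": 0, "y": 0, "z": 0.06, "rx": 0, "ry": 0, "rz": 0, "claw": 255},
    {"x": 0, "y": 0, "z": 0.1, "rx": 0, "ry": 0, "rz": 0, "claw": 255},
    {"x": 0, "y": 0, "z": 0.14, "rx": 0, "ry": 0, "rz": 0, "claw": 255},
    {"x": 0, "y": 0, "z": 0.19, "rx": 0, "ry": 0, "rz": 0, "claw": 255},
    {"x": 0, "y": 0, "z": 0.24, "rx": 0, "ry": 0, "rz": 0, "claw": 255},
    {"x": 0, "y": 0, "z": 0.29, "rx": 0, "ry": 0, "rz": 0, "claw": 255},
    {"x": 0, "y": 0, "z": 0.32, "rx": 0, "ry": 0, "rz": 0, "claw": 255},
    {"x": 0, "y": 0, "z": 0.32, "rx": 0, "ry": 0, "rz": 0, "claw": 255},
  ],
)

```text
t: 12.53
tool_pos: [0.5154, 0.3217, 0.2934]
orientation: [-0.531, 3.083, 0.007]
force: [-0.1, 1.1, 1.1]
opening: 0.0095
gripper_force: 40.0
```

```bash
cat > m.py <<'E'
from h import *
def circ(p,c,r0,tol):
    for i in range(10):
        q=p[abs(np.linalg.norm(p-c,axis=1)-r0)<tol]
        s=np.linalg.lstsq(np.c_[2*q,np.ones(len(q))],(q**2).sum(1),rcond=None)[0];c=s[:2]
    return c,np.sqrt(s[2]+c@c),len(q)
s=robot.read_state();print(s["t"],s["tool_pos"],s["force"],s["opening"],s["gripper_force"])
v,u=np.mgrid[:384,:512]
for n in("top","scene"):
    im,d=robot.read_camera(n);np.savez(n+"L.npz",im=im,d=d);P=cloud(n,d);Z=P[...,2];hsv=cv2.cvtColor(im,cv2.COLOR_RGB2HSV)
    f=(hsv[...,1]>150)&(hsv[...,0]<16)&(Z>.135)&(abs(P[...,1]-s["tool_pos"][1])<.12)&(P[...,0]>.45)
    p=P[f];top=np.percentile(p[:,2],98);t=p[p[:,2]>top-.012]
    c,r,k=circ(t[:,:2],np.array(s["tool_pos"][:2])+[.075,.025],.0515,.008)
    g=t[abs(np.linalg.norm(t[:,:2]-c,axis=1)-.0515)<.006];pl=np.linalg.lstsq(np.c_[g[:,:2]-c,np.ones(len(g))],g[:,2],rcond=None)[0]
    print(n,"funnel c",c,"r",r,k,"top z",pl[2],"slope",pl[:2],"min z",p[:,2].min())
E
python3 m.py; python3 - <<'E'
from h import *
im=np.load("sceneL.npz")["im"];cv2.imwrite("pics/s8.png",cv2.resize(im[60:260,200:440],(720,600),interpolation=cv2.INTER_CUBIC)[...,::-1])
E
```

```text
12.5333 [0.5154 0.3217 0.2934] [-0.1327  1.0968  1.1114] 0.009525890716778953 39.96850188821554
top funnel c [0. 0.] r 0.0 0 top z 0.0 slope [0. 0.] min z 0.19301424021592384
scene funnel c [0. 0.] r 0.0 0 top z 0.0 slope [0. 0.] min z 0.18788898503920404
```

View pics/s8.png

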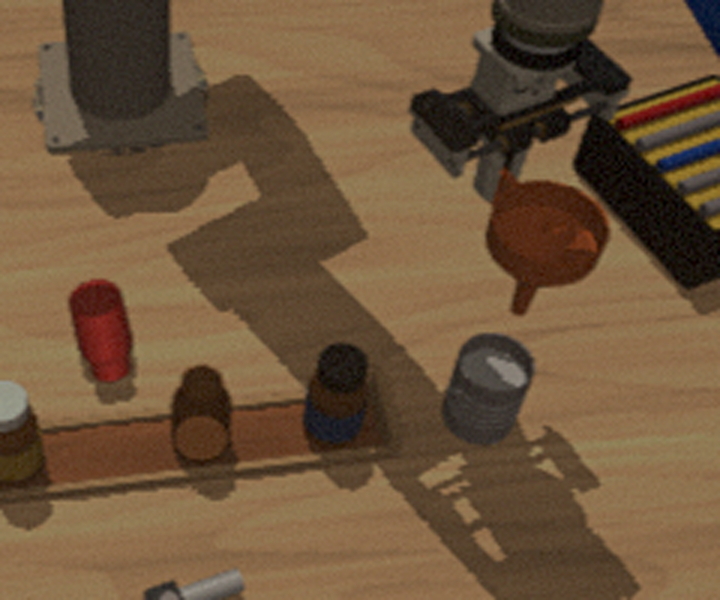

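Funnel lifted and upright at (545,235), can standing at (487,390), and blue (340,400) and the empty bottle (200,420) in place. My rim mask is picking up the arm, so I'm bounding the height.

```bash
python3 - <<'E'
s=open("m.py").read()
s=s.replace("(Z>.135)","(Z>s['tool_pos'][2]-.09)&(Z<s['tool_pos'][2]+.032)").replace("[.075,.025],.0515,.008","[.074,.026],.0515,.01")
open("m.py","w").write(s+'''
z=np.load("top2.npz");P=cloud("top",z["d"]);Z=P[...,2]
p=P[(abs(P[...,0]-.588)<.04)&(abs(P[...,1]-.035)<.045)&(Z>.103)&(Z<.13)]
b=P[(abs(P[...,0]-.588)<.045)&(abs(P[...,1]-.035)<.045)&(Z>.03)&(Z<.13)]
print("neck",len(p),p[:,:2].min(0),p[:,:2].max(0),np.percentile(p[:,2],[50,90]),"circ",cv2.minEnclosingCircle(p[:,:2].astype(np.float32)),"body",cv2.minEnclosingCircle(b[:,:2].astype(np.float32)))
''')
E
python3 m.py
```

```text
12.6333 [0.514  0.321  0.2881] [ 0.3091 -0.1874 -1.3786] 0.009600044990642103 39.96835821541026
top funnel c [0.5871 0.3462] r 0.05073840381289099 147 top z 0.30440559435889736 slope [ 0.0248 -0.0389] min z 0.20031767372022435
scene funnel c [0.5905 0.346 ] r 0.051206290687858425 301 top z 0.3021971039978745 slope [-0.0027 -0.0098] min z 0.19928520564869368
neck 69 [0.5655 0.0139] [0.6109 0.0568] [0.1153 0.1191] circ ((0.5884336829185486, 0.03539883345365524), 0.023103082552552223) body ((0.5883215665817261, 0.03523876890540123), 0.032038863748311996)
```

Call:
arm_command(
  targets=[
    {"x": 0, "y": -0.01, "z": 0, "rx": 0, "ry": 0, "rz": 0, "claw": 255},
    {"x": 0, "y": -0.03, "z": 0, "rx": 0, "ry": 0, "rz": 0, "claw": 255},
    {"x": 0, "y": -0.06, "z": 0, "rx": 0, "ry": 0, "rz": 0, "claw": 255},
    {"x": 0, "y": -0.1, "z": 0, "rx": 0, "ry": 0, "rz": 0, "claw": 255},
    {"x": 0, "y": -0.15, "z": 0, "rx": 0, "ry": 0, "rz": 0, "claw": 255},
    {"x": 0, "y": -0.2, "z": 0, "rx": 0, "ry": 0, "rz": 0, "claw": 255},
    {"x": 0, "y": -0.25, "z": 0, "rx": 0, "ry": 0, "rz": 0, "claw": 255},
    {"x": 0, "y": -0.29, "z": 0, "rx": 0, "ry": 0, "rz": 0, "claw": 255},
    {"x": 0, "y": -0.31, "z": 0, "rx": 0, "ry": 0, "rz": 0, "claw": 255},
    {"x": 0, "y": -0.31, "z": 0, "rx": 0, "ry": 0, "rz": 0, "claw": 255},
  ],
)

```text
t: 13.57
tool_pos: [0.5137, 0.1631, 0.2872]
orientation: [-0.528, 3.091, 0.002]
force: [-0.4, 0.0, -0.9]
opening: 0.0096
gripper_force: 40.0
```

Call:
arm_command(
  targets=[
    {"x": 0, "y": -0.01, "z": 0, "rx": 0, "ry": 0, "rz": 0, "claw": 255},
    {"x": 0, "y": -0.03, "z": 0, "rx": 0, "ry": 0, "rz": 0, "claw": 255},
    {"x": 0, "y": -0.06, "z": 0, "rx": 0, "ry": 0, "rz": 0, "claw": 255},
    {"x": 0.001, "y": -0.1, "z": 0, "rx": 0, "ry": 0, "rz": 0, "claw": 255},
    {"x": 0.002, "y": -0.15, "z": 0, "rx": 0, "ry": 0, "rz": 0, "claw": 255},
    {"x": 0.003, "y": -0.2, "z": 0, "rx": 0, "ry": 0, "rz": 0, "claw": 255},
    {"x": 0.003, "y": -0.25, "z": 0, "rx": 0, "ry": 0, "rz": 0, "claw": 255},
    {"x": 0.003, "y": -0.29, "z": 0, "rx": 0, "ry": 0, "rz": 0, "claw": 255},
    {"x": 0.003, "y": -0.312, "z": 0, "rx": 0, "ry": 0, "rz": 0, "claw": 255},
    {"x": 0.003, "y": -0.312, "z": 0, "rx": 0, "ry": 0, "rz": 0, "claw": 255},
  ],
)

```text
t: 14.4
tool_pos: [0.5153, 0.0083, 0.2872]
orientation: [-0.53, 3.091, 0.003]
force: [0.3, 0.5, -1.3]
opening: 0.0097
gripper_force: 40.0
```

```bash
python3 m.py; python3 - <<'E'
from h import *
go(down(np.pi/2+.34),[.515,.0105,.2373])
im=np.load("sceneL.npz")["im"];cv2.imwrite("pics/s9.png",cv2.resize(im[90:250,170:370],(750,600),interpolation=cv2.INTER_CUBIC)[...,::-1])
E
```

```text
14.4 [0.5153 0.0083 0.2872] [ 0.3418  0.5111 -1.2893] 0.009667991013530273 39.96905317995697
top funnel c [0.5893 0.0344] r 0.04981602180064128 98 top z 0.30597675294257387 slope [-0.0156 -0.0039] min z 0.24812536596691426
scene funnel c [0.5926 0.0355] r 0.051286701347369304 291 top z 0.3033951450614461 slope [ 0.0026 -0.    ] min z 0.19777550861101212
neck 69 [0.5655 0.0139] [0.6109 0.0568] [0.1153 0.1191] circ ((0.5884336829185486, 0.03539883345365524), 0.023103082552552223) body ((0.5883215665817261, 0.03523876890540123), 0.032038863748311996)
t 14.5 tcp [0.5153 0.0103 0.2872] q [-0.0823 -0.1217  1.6424  0.004   1.6163 -1.9939] open 0.009825003421247992 gf 39.968536568339914
shift [-0.0005  0.0003 -0.1099] turn [-0.0018  0.0025 -0.0005]
```

View pics/s9.png

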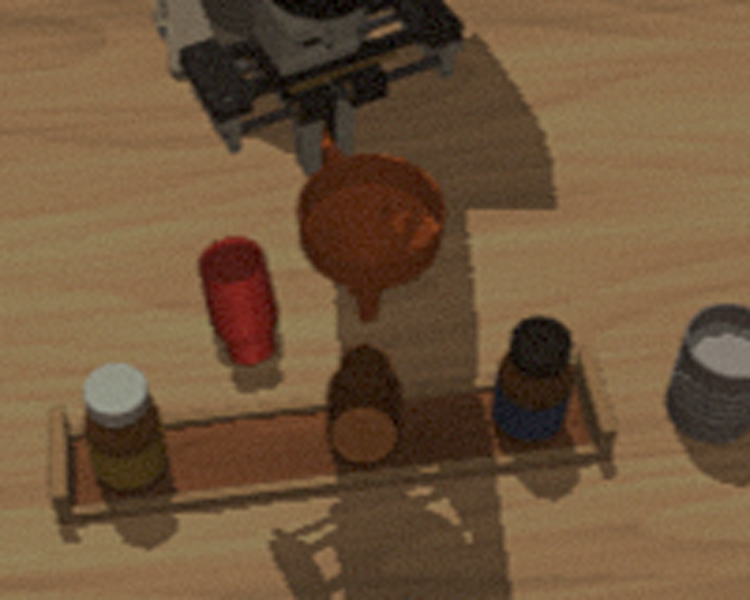

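The funnel hangs upright with its spout at (370,310) above the bottle (365,400). The light disc on the lower bottle (362,433) looks odd, so I'll verify the bottle's shape with depth before lowering.

```bash
python3 - <<'E'
from h import *
z=np.load("sceneL.npz");P=cloud("scene",z["d"]);im=z["im"]
for c in(266,):
  for r in range(160,218,2): print(r,c,P[r,c],im[r,c])
for n in("sceneL","top2"):
  P=cloud(n[:5] if n[0]=="s" else "top",np.load(n+".npz")["d"]);Z=P[...,2]
  for lo in np.arange(.015,.125,.015):
    p=P[(abs(P[...,0]-.59)<.05)&(abs(P[...,1]-.035)<.05)&(Z>lo)&(Z<lo+.015)]
    if len(p)>3: print(n,lo.round(3),len(p),p[:,:2].min(0),p[:,:2].max(0))
E
```

```text
160 266 [0.6416 0.0218 0.3055] [79 41 23]
162 266 [0.6422 0.0218 0.2982] [73 37 20]
164 266 [0.6407 0.0222 0.2881] [70 33 13]
166 266 [0.6409 0.0223 0.28  ] [70 32 13]
168 266 [0.5995 0.0286 0.2197] [63 25  2]
170 266 [0.5967 0.0292 0.2071] [70 37 22]
172 266 [0.596  0.0294 0.197 ] [64 29  9]
174 266 [0.5972 0.0294 0.1891] [62 29  8]
176 266 [0.461  0.05   0.0015] [89 65 46]
178 266 [ 0.467   0.0493 -0.002 ] [95 71 49]
180 266 [0.4781 0.0478 0.0011] [92 72 51]
182 266 [0.5707 0.034  0.1147] [57 30 13]
184 266 [0.5689 0.0344 0.1018] [44 23  7]
186 266 [0.5706 0.0343 0.0936] [40 21  7]
188 266 [0.565  0.0353 0.0751] [52 33 18]
190 266 [0.5639 0.0357 0.0626] [52 32 19]
192 266 [0.5646 0.0357 0.0524] [49 35 13]
194 266 [0.6137 0.0284 0.1119] [48 31 17]
196 266 [0.611  0.029  0.0973] [46 24 11]
198 266 [0.6156 0.0285 0.0933] [59 38 23]
200 266 [0.6189 0.0281 0.0872] [93 57 36]
202 266 [0.621  0.028  0.0793] [78 46 23]
204 266 [0.6213 0.0281 0.0686] [79 45 19]
206 266 [0.6219 0.0282 0.0582] [76 45 16]
208 266 [0.619  0.0288 0.0422] [83 47 26]
210 266 [0.623  0.0284 0.0368] [78 50 23]
212 266 [0.6219 0.0287 0.0233] [80 51 24]
214 266 [0.6211 0.029  0.0098] [46 28 13]
216 266 [0.6306 0.0277 0.0131] [79 59 38]
sceneL 0.015 84 [ 0.5481 -0.0147] [0.6379 0.0848]
sceneL 0.03 48 [0.5989 0.0052] [0.6245 0.0626]
sceneL 0.045 59 [0.5615 0.0052] [0.6236 0.0622]
sceneL 0.06 78 [0.5592 0.0053] [0.6246 0.0656]
sceneL 0.075 122 [0.5623 0.0052] [0.6247 0.0667]
sceneL 0.09 90 [0.5689 0.0094] [0.6194 0.0615]
sceneL 0.105 87 [0.5689 0.0121] [0.6149 0.0571]
top2 0.015 123 [ 0.5431 -0.0094] [0.6339 0.0837]
top2 0.03 9 [0.5564 0.0112] [0.568  0.0569]
top2 0.045 4 [0.5583 0.0055] [0.5779 0.0593]
top2 0.06 7 [0.5572 0.0084] [0.5715 0.0503]
top2 0.075 117 [0.5568 0.0056] [0.618  0.0665]
top2 0.09 66 [0.5615 0.0085] [0.6166 0.0605]
top2 0.105 64 [0.5655 0.0139] [0.6109 0.0568]
```

The bottle is upright: its vertical face lies at x≈0.622 from z 0.02 to 0.09, with the neck on top, and the disc is just its lit side. The funnel is centred within about 1–2 mm. Lowering.

Call:
arm_command(
  targets=[
    {"x": 0, "y": 0, "z": -0.01, "rx": 0, "ry": 0, "rz": 0, "claw": 255},
    {"x": 0, "y": 0, "z": -0.03, "rx": 0, "ry": 0, "rz": 0, "claw": 255},
    {"x": 0, "y": 0, "z": -0.05, "rx": 0, "ry": 0, "rz": 0, "claw": 255},
    {"x": 0, "y": 0, "z": -0.07, "rx": 0, "ry": 0, "rz": 0, "claw": 255},
    {"x": 0, "y": 0, "z": -0.085, "rx": 0, "ry": 0, "rz": 0, "claw": 255},
    {"x": 0, "y": 0, "z": -0.095, "rx": 0, "ry": 0, "rz": 0, "claw": 255},
    {"x": 0, "y": 0, "z": -0.1, "rx": 0, "ry": 0, "rz": 0, "claw": 255},
    {"x": 0, "y": 0, "z": -0.1, "rx": 0, "ry": 0, "rz": 0, "claw": 255},
    {"x": 0, "y": 0, "z": -0.1, "rx": 0, "ry": 0, "rz": 0, "claw": 255},
  ],
)

```text
t: 15.25
tool_pos: [0.5153, 0.0098, 0.2375]
orientation: [-0.532, 3.09, 0.003]
force: [0.1, -0.8, -0.8]
opening: 0.0096
gripper_force: 40.0
```

```bash
python3 m.py; python3 - <<'E'
from h import *
go(down(np.pi/2+.34),[.515,.0105,.2373])
z=np.load("sceneL.npz");im=z["im"];P=cloud("scene",z["d"]);Z=P[...,2]
for lo in np.arange(.1,.24,.006):
    p=P[(abs(P[...,0]-.59)<.045)&(abs(P[...,1]-.035)<.045)&(Z>lo)&(Z<lo+.006)]
    if len(p)>2: print(lo.round(3),len(p),p[:,:2].min(0),p[:,:2].max(0),p[:,1].mean().round(4))
cv2.imwrite("pics/s10.png",cv2.resize(im[130:230,210:330],(720,600),interpolation=cv2.INTER_CUBIC)[...,::-1])
E
```

```text
15.25 [0.5153 0.0098 0.2375] [ 0.0615 -0.8271 -0.8018] 0.009649446582492257 39.96825261740014
top funnel c [0.5893 0.036 ] r 0.050114604762943 90 top z 0.25592657447885875 slope [-0.0126 -0.0179] min z 0.19374117773860267
scene funnel c [0.5926 0.036 ] r 0.05140040178032861 268 top z 0.25420255835977007 slope [ 0.0027 -0.0025] min z 0.14987847131320875
neck 69 [0.5655 0.0139] [0.6109 0.0568] [0.1153 0.1191] circ ((0.5884336829185486, 0.03539883345365524), 0.023103082552552223) body ((0.5883215665817261, 0.03523876890540123), 0.032038863748311996)
t 15.35 tcp [0.5156 0.0098 0.238 ] q [-0.0829 -0.1077  1.7184  0.0034  1.5249 -1.9951] open 0.009605557329645327 gf 39.96835664031096
shift [-0.0012  0.0015 -0.0114] turn [-0.0015  0.0031 -0.0006]
0.1 26 [0.5711 0.0149] [0.6147 0.0549] 0.0331
0.106 24 [0.5727 0.0126] [0.6136 0.054 ] 0.0326
0.112 42 [0.5695 0.0124] [0.6158 0.0567] 0.0351
0.118 5 [0.5751 0.015 ] [0.6147 0.0489] 0.0288
0.13 5 [0.5949 0.0302] [0.5979 0.0426] 0.0381
0.142 8 [0.5981 0.0299] [0.6004 0.0419] 0.035
0.148 4 [0.5938 0.0274] [0.6027 0.0415] 0.0335
0.154 10 [0.5942 0.0273] [0.603 0.045] 0.0356
0.16 7 [0.5942 0.0272] [0.6018 0.0443] 0.0355
0.166 4 [0.5988 0.0295] [0.6026 0.0409] 0.035
0.178 6 [0.5793 0.0346] [0.5833 0.0461] 0.0414
0.184 23 [0.5728 0.023 ] [0.5846 0.0524] 0.0374
0.19 38 [0.5697 0.0146] [0.5903 0.0578] 0.0399
0.196 45 [0.5656 0.0132] [0.5916 0.0609] 0.0359
0.202 79 [0.5593 0.0051] [0.5955 0.0677] 0.0396
0.208 65 [0.5552 0.0016] [0.6109 0.0789] 0.0435
0.214 83 [ 0.546  -0.0011] [0.6334 0.0763] 0.0394
0.22 116 [ 0.5452 -0.0087] [0.6341 0.0799] 0.0375
0.226 76 [ 0.5455 -0.0085] [0.6333 0.0798] 0.036
0.232 47 [ 0.5452 -0.0098] [0.6346 0.0785] 0.0314
0.238 48 [ 0.5451 -0.01  ] [0.6344 0.0788] 0.0359
```

View pics/s10.png

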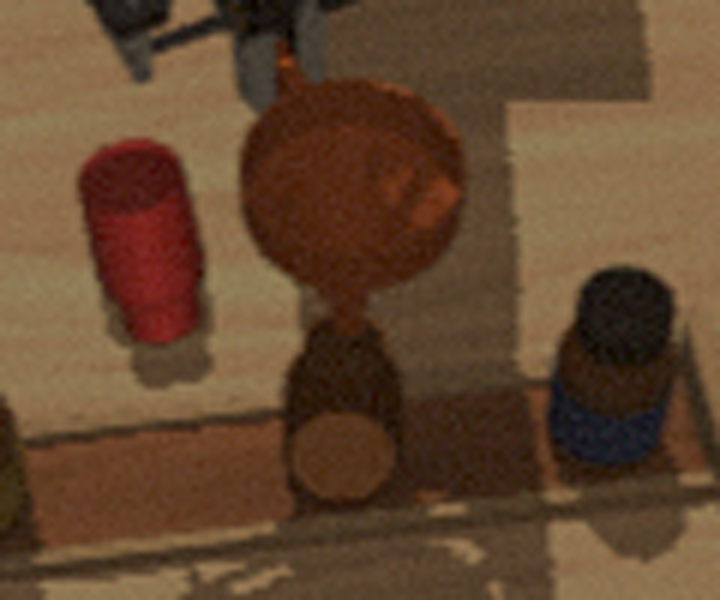

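The spout tip at (348,325) is centred on the neck with a gap of about 15 mm. Lowering the last 4.5 mm and settling.

Call:
arm_command(
  targets=[
    {"x": 0.001, "y": -0.001, "z": -0.004, "rx": 0, "ry": 0, "rz": 0, "claw": 255},
    {"x": 0.001, "y": -0.001, "z": -0.009, "rx": 0, "ry": 0, "rz": 0, "claw": 255},
    {"x": 0.001, "y": -0.001, "z": -0.009, "rx": 0, "ry": 0, "rz": 0, "claw": 255},
    {"x": 0.001, "y": -0.001, "z": -0.009, "rx": 0, "ry": 0, "rz": 0, "claw": 255},
    {"x": 0.001, "y": -0.001, "z": -0.009, "rx": 0, "ry": 0, "rz": 0, "claw": 255},
    {"x": 0.001, "y": -0.001, "z": -0.009, "rx": 0, "ry": 0, "rz": 0, "claw": 255},
    {"x": 0.001, "y": -0.001, "z": -0.009, "rx": 0, "ry": 0, "rz": 0, "claw": 255},
  ],
)

```text
t: 15.93
tool_pos: [0.5158, 0.0093, 0.2329]
orientation: [-0.533, 3.09, 0.003]
force: [0.2, -0.4, -1.2]
opening: 0.0098
gripper_force: 40.0
```

```bash
python3 m.py; python3 -c "
from plant import robot
print(robot.close_job())"
```

```text
15.9333 [0.5158 0.0093 0.2329] [ 0.1681 -0.4026 -1.2247] 0.009755663942102198 39.968418984208256
top funnel c [0.5897 0.0357] r 0.050181454825442326 94 top z 0.24947268402529785 slope [ 0.0321 -0.016 ] min z 0.18708022868058705
scene funnel c [0.593  0.0354] r 0.05134505533166893 253 top z 0.2492662131870556 slope [ 0.0082 -0.0027] min z 0.1429508913983737
neck 69 [0.5655 0.0139] [0.6109 0.0568] [0.1153 0.1191] circ ((0.5884336829185486, 0.03539883345365524), 0.023103082552552223) body ((0.5883215665817261, 0.03523876890540123), 0.032038863748311996)
the job is handed in; nothing more can be done
None
```

The job is handed in at about 16 s, with no verdict shown: the empty bottle stands released in the lane between its neighbours, and the funnel is held level by its handle. By my measurements, the spout is about 11 mm above the rim and within about 2 mm of the mouth's centre.

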